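# Pack a spent charcoal canister and close the return carton

## Robot

A 7-joint arm with a two-finger parallel gripper is mounted at the origin on the work surface. World frame = base frame: x ahead of the robot, y to its left, z up, the work surface at z = 0. Lengths are in m, angles in rad, forces in N, time in s.
With the tool pointing down it reaches from about 0.425 to 0.925 m from the base axis. Payload 6.8 kg.
Tool frame: the origin (TCP) lies between the finger pads; the fingertips stand 17 mm ahead of it and the grasp point (between the pads) lies 2 mm behind it; z points along the fingers, y is the direction in which the jaws open and shut (so a half turn about z gives the same grasp; the last joint's range is limited). The gripper opens to 85 mm and grips with 20 to 120 N. Pads are 22 mm wide; open, the fingers measure 114 mm over their backs; the gripper's body (76 mm by 85 mm) begins 54 mm behind the grasp point. The pads swing forward as they close: fully open they stand 13 mm farther back than shut.
Start: joints at [1.056, 0.477, 0.022, 1.555, -0.011, 1.109, -0.083], TCP at [0.267, -0.62, 0.248] pointing down, gripper open.
Joint ranges: [-2.96, 2.96], [-0.34, 2.1], [-1.41, 1.46], [0.24, 2.44], [-1.37, 4.51], [0.17, 1.92], [-2.96, 2.96]. Speed limits (rad/s): [2.39, 2.39, 3.14, 3.14, 3.14, 3.14, 3.14].

## Interface

Orientations are given as a unit quaternion [w, x, y, z].
In Python, from station import bot gives the robot as it stands. The module is installed in compiled form; this text tells all that it offers.
- The arm moves only by the tool carry_out, never from a script. Its argument "moves" is a list of rows, each a list of 3 entries, a list of its own where there are three numbers: the turn, a rotation vector about the tool's x, y, z in degrees, then the shift along the tool's x, y, z in cm, then the finger opening in cm, from 0 to 8.54. A call has 1 to 5 rows; each row is the pose to reach, as a shift and turn from the pose commanded when the call began, along the tool's axes at that moment; what a row does not reach only later rows make up. A row lasts 1/8 s, in which the tool goes at most 62.5 mm and 10.7 degrees, less where a joint would pass 70% of its speed; a pose out of reach is approached as far as the arm can. A call with a gripper value outside its range is refused whole. The fingers move at their own pace and stop on an object; "newtons" is the grip in N (left out, the last holds). Time passes only in rows, so rows that repeat a pose let the fingers close. It gives the time, the measured TCP pose, the force and the opening at its end, in the units of the state.
- bot.get_obs(): the state, without advancing time (a new reading comes with each control period).
- bot.read_camera(name): name is "scene" or "top" or "wrist"; returns the picture (400x640x3 uint8, red, green, blue); there is no depth.
- bot.camera_info(name): a dict with "vertical_fov" (degrees; the focal length in pixels is half the picture's height over the tangent of half this angle, whatever the lens; pixels are square), "cx", "cy" (the principal point, pixels), "position" and "attitude" of the camera in the world. Camera axes: x right, y up, looking along -z (the intrinsics and any distortion apply to the point x, -y, -z); pixel columns grow to the right and rows downward; lengths in m; the calibration is good to about 2 mm. The wrist camera is an equidistant fisheye: a pixel r from the principal point sees the ray r / f radians off the axis. A picture is of the moment at which its call begins: read the wrist's pose just before it. camera_info takes no time and is no camera call; for the wrist camera it gives the pose at the moment of the call.
- bot.hand_in(): hands the job in, once; it reports no verdict.
Trained networks look in the newest picture that a camera, given by its name, has taken for a name from the list of things; names that differ only in an ending like _2 or _b are one class to them, and where a whole thing is asked for, a point or a joint stands for the part that bears it (a point fixed in the world has none). Each returns a list of dicts, best first, with "score" (0 to 1); they miss things now and then, are a little off and sometimes report something else, mostly with a low value. They report only what shows in the picture. A call takes as long as a camera call. They do not tell look-alikes from the thing itself.
- bot.silhouettes(label, camera): "region" (400x640 bool, what is visible of it) and "location" ([column, row] in pixels, amid what is visible of it).
The state is a dict: "t": time; "q": joint angles; "joint_vel": joint speeds; "joint_torque": joint torques, N m; "eef_pos": TCP position; "tool_rot": TCP orientation; "contact_force": force on the tool from outside, world axes, zero at the start; "torque": the same for the moment, N m; "gripper_width": opening from 0.0 (shut) to 1.0 (fully open).
Only numpy, scipy, OpenCV 4.12 (cv2) and the standard library are available. Lean on these libraries where they do the work, as an engineer would, in place of code of your own. Each camera call takes 0.05 s, during which the arm holds its last target. There are 200 camera calls.

## Task

Pack the spent charcoal canister for return: stand it upright in the empty cell of the cardboard carton, setting it down without dropping it. Then close the carton top the proper way: fold both short end flaps down flat first, and only then fold the two long side flaps down flat over them. Do not knock over the bottles.

Things in the scene. Friction and masses are not known exactly. Their poses are not given: they have to be found in the camera images.
- carton: open cardboard carton on a non-slip mat; it does not move. Outside 168 (its x) by 116 mm (its y), rim 102 mm high, board 4 mm. Origin: centre of the underside, at table height, z up; any yaw. A divider across the middle, 70 mm high, makes two cells: +x empty, -x holding a canister. Four top flaps stand open: short ones at the x ends, long ones along the y sides.
- cell (a point): centre of the floor of the empty cell, 41 mm from the carton's origin along its +x, 4 mm above the table. The cell is 78 mm (carton x) by 108 mm (carton y) inside.
- canister: the spent charcoal filter canister: upright cylinder, 68 mm diameter, black caps, pale body with a band, 70 mm to its flat shoulder, and on top a central round hose neck 26 mm in diameter and 24 mm tall (top at 94 mm); about 0.35 kg. Origin: centre of its underside, z along its axis, up. It starts standing on the table, off to the right of the carton, among the bottles.
- packed: the canister already standing in the carton's other cell, of exactly the same shape and size. Origin: centre of its underside, z along its axis, up.
- bottle_a: bystander: amber agent bottle with white cap, 62 mm diameter, 125 mm tall, standing on the table. Origin: centre of its underside.
- bottle_b: bystander: a second bottle of the same kind, 62 mm diameter, 125 mm tall. Origin: centre of its underside.
- short_a (a joint): angle of the short flap at the carton's +x (end of the empty cell), rad: 0 = folded down flat (its stop), 1.57 = upright, more = leaning out (starts 2.1 to 2.5, stop 2.7). Stiff board 4 mm thick, 56 mm from hinge line to free edge, 112 mm wide. Hinge line 82 mm from the carton's centre, 104 mm above the table. It stays where it is left; about 0.4 N at its edge moves it.
- short_b (a joint): angle of the short flap at the carton's -x (end of the filled cell), rad: 0 = folded down flat (its stop), 1.57 = upright, more = leaning out (starts 2.1 to 2.5, stop 2.7). Stiff board 4 mm thick, 56 mm from hinge line to free edge, 112 mm wide. Hinge line 82 mm from the carton's centre, 104 mm above the table. It stays where it is left; about 0.4 N at its edge moves it.
- long_a (a joint): angle of the long flap at the carton's +y, rad: 0 = folded down flat (its stop), 1.57 = upright, more = leaning out (starts 2.1 to 2.5, stop 2.7). Stiff board 4 mm thick, 55.5 mm from hinge line to free edge, 166 mm wide. Hinge line 56 mm from the carton's centre, 108 mm above the table. It stays where it is left; about 0.4 N at its edge moves it.
- long_b (a joint): angle of the long flap at the carton's -y, rad: 0 = folded down flat (its stop), 1.57 = upright, more = leaning out (starts 2.1 to 2.5, stop 2.7). Stiff board 4 mm thick, 55.5 mm from hinge line to free edge, 166 mm wide. Hinge line 56 mm from the carton's centre, 108 mm above the table. It stays where it is left; about 0.4 N at its edge moves it.
- short_a_edge (a point): middle of the free edge of flap short_a, at half the board's thickness; it moves with the flap. Rubber fingertips hardly slide on the raw board, so a finger pushing the edge in should rise with it as the flap swings up.
- short_b_edge (a point): middle of the free edge of flap short_b, at half the board's thickness; it moves with the flap. Rubber fingertips hardly slide on the raw board, so a finger pushing the edge in should rise with it as the flap swings up.
- long_a_edge (a point): middle of the free edge of flap long_a, at half the board's thickness; it moves with the flap. Rubber fingertips hardly slide on the raw board, so a finger pushing the edge in should rise with it as the flap swings up.
- long_b_edge (a point): middle of the free edge of flap long_b, at half the board's thickness; it moves with the flap. Rubber fingertips hardly slide on the raw board, so a finger pushing the edge in should rise with it as the flap swings up.
Mind the look-alikes: they are no part of the job. What is shaped like the canister but pink or yellow is not meant. Leave any pink look-alike of the carton alone.

How it is judged:
By the outcome, as a careful person would: the job done as asked, in the order asked, and still so for the second after the job is handed in, with the robot touching nothing.
It also fails if it takes over 72 s, if anything falls off the work surface, if the arm or the gripper's body presses on something with over 40 N, if the wrist force passes 120 N, or if a joint passes its speed limit or range.

## Working session

There is one attempt and no reset: what is moved stays moved. The work goes in short steps, Python scripts to look and compute and a tool call to move; the robot and the scene stay as the last step left them, time stands still between calls to the robot, and variables do not carry over. Pictures are saved under pics/ and viewed, about 8 in all and at most 12, crops included, and the job is handed in when it is done.

Besides the shell and the picture viewer there is one more tool, called after "Call:" as name(argument=value, ...) on one line, values as JSON. carry_out: Moves the arm, as the interface text tells. Its arguments: {"type":"object","properties":{"moves":{"type":"array"},"newtons":{"type":"number"}},"required":["moves"]}

```bash
mkdir -p pics; ls
python3 - <<'E'
from station import bot
import cv2,numpy as np
for n in("scene","top"):
    im=bot.read_camera(n); cv2.imwrite(f"pics/{n}0.png",im[...,::-1]); 
    i=bot.camera_info(n);print(n,i)
o=bot.get_obs();print(o['t'],o['eef_pos'],o['tool_rot'],o['gripper_width'])
E
```

```text
pics
scene {'vertical_fov': 47.926663945168684, 'cx': 313.1334548503641, 'cy': 199.21478563207225, 'position': array([ 1.05230859, -0.33436233,  0.74016504]), 'attitude': array([0.7969525 , 0.32345949, 0.19389242, 0.47185421])}
top {'vertical_fov': 43.45171697199222, 'cx': 324.33840385860384, 'cy': 195.08529599588772, 'position': array([ 0.40739579, -0.02938625,  1.32697338]), 'attitude': array([ 0.71393198,  0.02058824, -0.02934215, -0.699297  ])}
0.1 [ 0.26688197 -0.61945332  0.24743669] [-7.83526419e-04  9.79379962e-01  2.02025318e-01 -2.17929905e-04] 0.9993119768081038
```

View pics/scene0.png

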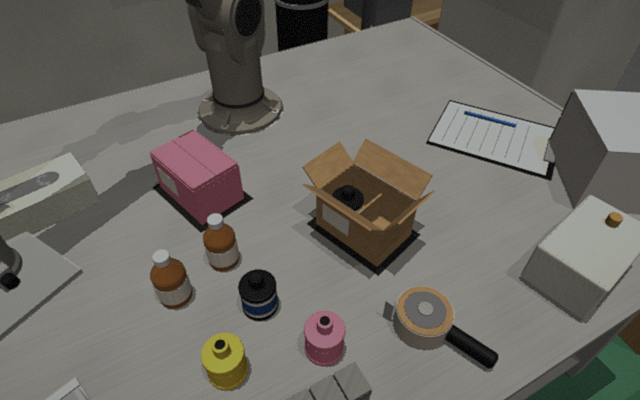

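View pics/top0.png

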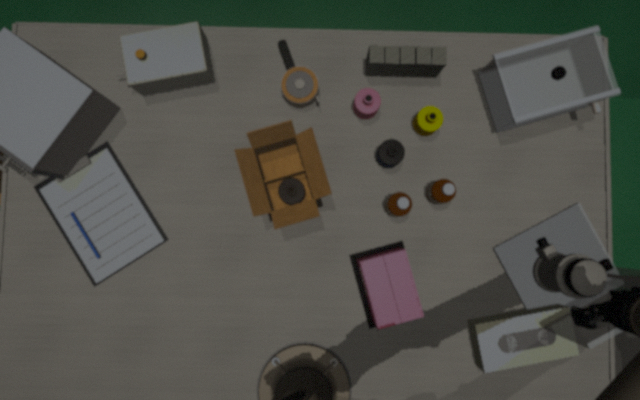

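Carton: scene (365,200), top (283,175), with the pink one at scene (200,175) as its look-alike. 
Canister candidates, by scene pixel:
- Black with blue band (258,294)
- Pink (325,337)
- Yellow (224,360)
- The packed one (348,195)

I choose the black one at scene (258,294), top (390,153). The bottles are at top (398,204) and (442,191).

```bash
cat > h.py <<'E'
from station import bot
import cv2,numpy as np
from scipy.spatial.transform import Rotation as R
from scipy.optimize import minimize
def rot(q): return R.from_quat([q[1],q[2],q[3],q[0]]).as_matrix()
def proj(P,i,wrist=False):
    P=np.atleast_2d(P); c=(P-i['position'])@rot(i['attitude']); f=200/np.tan(np.radians(i['vertical_fov'])/2)
    x,y,z=c[:,0],-c[:,1],-c[:,2]
    if wrist:
        r=np.hypot(x,y); th=np.arctan2(r,z); s=f*th/np.maximum(r,1e-9)
    else: s=f/z
    return np.c_[i['cx']+s*x,i['cy']+s*y]
def toplane(uv,i,z,wrist=False):
    f=200/np.tan(np.radians(i['vertical_fov'])/2); d=np.array([uv[0]-i['cx'],uv[1]-i['cy']])/f
    if wrist:
        t=np.hypot(*d); v=np.array([*(d/t*np.sin(t)),np.cos(t)])
    else: v=np.array([*d,1.])
    v=rot(i['attitude'])@(v*[1,-1,-1]); p=i['position']
    return p+v*(z-p[2])/v[2]
def ring(x,y,r,z):
    a=np.linspace(0,2*np.pi,24,endpoint=False); return np.c_[x+r*np.cos(a),y+r*np.sin(a),0*a+z]
def fill(polys,hull=True):
    m=np.zeros((400,640),np.uint8)
    for p in polys:
        p=np.round(np.clip(p,-2000,2000)*16).astype(np.int32).reshape(-1,1,2)
        if hull:p=cv2.convexHull(p)
        cv2.fillConvexPoly(m,p,1,shift=4)
    return m>0
def canpolys(x,y): return [np.r_[ring(x,y,.034,0),ring(x,y,.034,.07)],np.r_[ring(x,y,.013,.07),ring(x,y,.013,.094)]]
def botpolys(x,y): return [np.r_[ring(x,y,.031,0),ring(x,y,.031,.08)],np.r_[ring(x,y,.013,.08),ring(x,y,.013,.125)]]
def cartpts(p):
    x,y,a,sa,sb,la,lb=p
    L=[]
    b=np.array([[sx*.084,sy*.058,z] for sx in(-1,1) for sy in(-1,1) for z in(0,.102)]); L.append(b)
    for s,t in((1,sa),(-1,sb)):
        e=.082-.056*np.cos(t); z=.104+.056*np.sin(t)
        L.append(np.array([[s*.082,-.056,.104],[s*.082,.056,.104],[s*e,.056,z],[s*e,-.056,z]]))
    for s,t in((1,la),(-1,lb)):
        e=.056-.0555*np.cos(t); z=.108+.0555*np.sin(t)
        L.append(np.array([[-.083,s*.056,.108],[.083,s*.056,.108],[.083,s*e,z],[-.083,s*e,z]]))
    c,s_=np.cos(a),np.sin(a); M=np.array([[c,-s_,0],[s_,c,0],[0,0,1]])
    return [q@M.T+[x,y,0] for q in L]
E
python3 - <<'E'
from h import *
I={n:bot.camera_info(n) for n in("scene","top")}
S={}
for n in I:
    bot.read_camera(n)
    for l in("canister","carton","bottle","short_a","long_a"):
        try: S[n,l]=bot.silhouettes(l if l!="bottle" else "bottle_a",n)
        except Exception as e: print(e); continue
        print(n,l,[(round(d['score'],2),np.round(d['location']).tolist(),int(d['region'].sum())) for d in S[n,l]])
        # ground-plane estimate
import pickle;pickle.dump((I,S),open('s.pkl','wb'))
for n,l in(("top",(390,153)),("top",(398,204)),("top",(442,191)),("top",(283,175))): print(toplane(l,I[n],.06))
E
```

```text
scene canister [(0.95, [260.0, 293.0], 1639), (0.72, [224.0, 359.0], 2160), (0.71, [324.0, 338.0], 1938)]
scene carton [(0.86, [370.0, 202.0], 10484), (0.56, [195.0, 178.0], 6296)]
scene bottle [(0.93, [221.0, 247.0], 1536), (0.66, [168.0, 281.0], 1780), (0.28, [368.0, 200.0], 10788)]
scene short_a [(0.71, [407.0, 215.0], 336), (0.65, [326.0, 170.0], 1182), (0.62, [206.0, 186.0], 1)]
scene long_a [(0.79, [345.0, 206.0], 524), (0.59, [181.0, 163.0], 1356), (0.57, [208.0, 156.0], 1347), (0.56, [394.0, 169.0], 2124)]
top canister [(0.89, [367.0, 106.0], 658), (0.76, [390.0, 158.0], 628), (0.68, [429.0, 121.0], 671)]
top carton [(0.86, [281.0, 170.0], 6742), (0.86, [385.0, 286.0], 4458)]
top bottle [(0.94, [398.0, 205.0], 517), (0.55, [436.0, 188.0], 645)]
top short_a [(0.76, [294.0, 215.0], 840), (0.66, [271.0, 133.0], 830)]
top long_a [(0.96, [252.0, 180.0], 1293), (0.78, [403.0, 286.0], 1651), (0.64, [312.0, 166.0], 1307), (0.58, [378.0, 294.0], 1600)]
[ 0.60830922 -0.20942428  0.06      ]
[ 0.47851252 -0.2311509   0.06      ]
[ 0.51391915 -0.34278665  0.06      ]
[0.54600765 0.06164716 0.06      ]
```

Run:
```python
from h import *
import pickle
I,S=pickle.load(open('s.pkl','rb'))
def near(n,l,uv): return min(S[n,l],key=lambda d:np.hypot(*(np.array(d['location'])-uv)))['region']
def soft(m): return cv2.GaussianBlur(m.astype(np.float32),(0,0),1.2)
def fit(cost,x0,steps):
    best=None
    for k in range(3):
        sim=np.vstack([x0]+[x0+s*np.eye(len(x0))[j]*(-1)**(k+j) for j,s in enumerate(steps)])
        r=minimize(cost,x0,method='Nelder-Mead',options=dict(initial_simplex=sim,maxiter=1500,xatol=1e-4,fatol=1e-5)); x0=r.x; steps=np.array(steps)/2
    return r
def diff(polys,n,m): return np.abs(soft(fill([proj(p,I[n]) for p in polys]))-soft(m)).sum()/m.sum()
out={}
for nm,f,l,us,ut,x0 in(("can",canpolys,"canister",(260,293),(390,158),(.61,-.21)),("ba",botpolys,"bottle",(221,247),(398,205),(.478,-.23)),("bb",botpolys,"bottle",(168,281),(436,188),(.51,-.34))):
    M={"scene":near("scene",l,us),"top":near("top",l,ut)}
    r=fit(lambda p:sum(diff(f(*p),n,M[n]) for n in M),np.array(x0),[.01,.01]); out[nm]=r.x; print(nm,r.x.round(4),r.fun)
    print([fit(lambda p:diff(f(*p),n,M[n]),np.array(x0),[.01,.01]).x.round(4).tolist() for n in M])
M={"scene":near("scene","carton",(370,202)),"top":near("top","carton",(281,170))}
for n in M: # fill holes (packed canister etc.)
    c,_=cv2.findContours(M[n].astype(np.uint8),cv2.RETR_EXTERNAL,cv2.CHAIN_APPROX_NONE); m=np.zeros((400,640),np.uint8); cv2.drawContours(m,c,-1,1,-1); M[n]=m>0
F=[(1,"top","short_a",(271,133)),(2,"top","short_a",(294,215)),(3,"top","long_a",(252,180)),(4,"top","long_a",(312,166))]
def cost(p):
    L=cartpts(p); c=sum(diff(L,n,M[n]) for n in M)
    return c+.3*sum(diff([L[k]],n,near(n,l,u)) for k,n,l,u in F)
r=fit(cost,np.array([.55,.06,.35,2.3,2.3,2.3,2.3]),[.02,.02,.1,.2,.2,.2,.2]);print(r.x.round(4),r.fun)
out['cart']=r.x; pickle.dump(out,open('fit.pkl','wb'))
ims=[]
for n in I:
    im=cv2.resize(cv2.imread(f'pics/{n}0.png'),None,fx=3,fy=3,interpolation=cv2.INTER_CUBIC)
    for q in cartpts(r.x)[1:]: cv2.polylines(im,[np.round(proj(q,I[n])*3+1).astype(np.int32)],True,(0,255,0),1)
    for q in canpolys(*out['can']): cv2.polylines(im,[cv2.convexHull(np.round(proj(q,I[n])*3+1).astype(np.int32))],True,(0,0,255),1)
    c=(proj([.55,-.05,.06],I[n])[0]*3).astype(int); ims.append(cv2.resize(im[max(0,c[1]-290):,max(0,c[0]-380):][:580,:760],(400,305)))
cv2.imwrite('pics/fit.png',np.vstack(ims)[:600])
```

```text
can [ 0.6091 -0.2082] 0.247943334972726
[[0.6107, -0.2087], [0.608, -0.2106]]
ba [ 0.4775 -0.2302] 0.2556434543401022
[[0.4784, -0.2302], [0.4771, -0.2308]]
bb [ 0.5126 -0.3416] 0.15395683931168463
[[0.5147, -0.3411], [0.5131, -0.3421]]
[0.5451 0.0581 0.3112 2.1106 2.4637 2.3222 2.3944] 0.19956166597347885
```

View pics/fit.png

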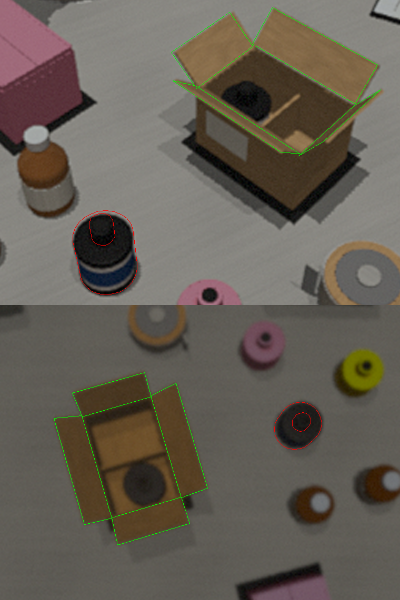

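The fit matches in both views. Next I'll work out the first move: above the canister, aligned with the carton axes.

```bash
cat >> h.py <<'E'
import pickle
try:
    fitd=pickle.load(open('fit.pkl','rb')); CX,CY,YAW=fitd['cart'][:3]
except Exception: pass
def c2w(u,v,z): c,s=np.cos(YAW),np.sin(YAW); return np.array([CX+c*u-s*v,CY+s*u+c*v,z])
def w2c(p): c,s=np.cos(YAW),np.sin(YAW); dx,dy=p[0]-CX,p[1]-CY; return np.array([c*dx+s*dy,-s*dx+c*dy,p[2]])
def rel(u,v,z,yaw=0):
    o=bot.get_obs(); T=rot(o['tool_rot']); d=T.T@(c2w(u,v,z)-o['eef_pos'])
    G=R.from_euler('z',YAW+np.radians(yaw)).as_matrix()@np.diag([1,-1,-1])
    return np.degrees(R.from_matrix(T.T@G).as_rotvec()).round(2),(d*100).round(2)
E
python3 - <<'E'
from h import *
cu=w2c([*fitd['can'],0]);print(cu, w2c([*fitd['ba'],0]),w2c([*fitd['bb'],0]), np.degrees(YAW))
print(rel(cu[0],cu[1],.22)); print(w2c(bot.get_obs()['eef_pos']))
E
```

```text
[-0.02064546 -0.27313378  0.        ] [-0.15265772 -0.25377274  0.        ] [-0.15335237 -0.37053582  0.        ] 17.83266279434518
(array([ 0.  , -0.  ,  5.47]), array([ 47.69, -24.28,   2.83]))
[-0.4722633  -0.56033958  0.2483347 ]
```

Call:
carry_out(moves=[[[0,0,1.5],[5.4,-2.7,0],6],[[0,0,3],[10.8,-5.4,0],6],[[0,0,4.5],[16.2,-8.1,0],6],[[0,0,5.47],[21.6,-10.8,0],6],[[0,0,5.47],[27,-13.5,0],6]], newtons=60)

```text
t: 1.32
eef_pos: [0.4628, -0.3876, 0.2487]
tool_rot: [0.0, 0.988, 0.155, 0.0]
contact_force: [0.5, 0.4, 0.2]
gripper_width: 0.7
```

Run:
```python
from h import *
print(rel(-.0206,-.2731,.22))
```

```text
(array([ 0.04, -0.02, -0.02]), array([ 19.42, -12.61,   2.87]))
```

Call:
carry_out(moves=[[[0,0,0],[5,-3.3,0.7],6],[[0,0,0],[10,-6.6,1.4],6],[[0,0,0],[15,-9.8,2.2],6],[[0,0,0],[19.42,-12.61,2.87],6],[[0,0,0],[19.42,-12.61,2.87],6]])

```text
t: 1.95
eef_pos: [0.6106, -0.2033, 0.2189]
tool_rot: [-0.002, 0.987, 0.159, 0.001]
contact_force: [-0.7, 0.6, -0.7]
gripper_width: 0.704
```

Run:
```python
from h import *
i=bot.camera_info("wrist"); im=bot.read_camera("wrist"); S=bot.silhouettes("canister","wrist")
o=bot.get_obs(); print(o['eef_pos'],w2c(o['eef_pos']),i['position'])
for d in S: print(d['score'],d['location'],d['region'].sum())
b=im[...,::-1].copy()
for q in canpolys(*fitd['can']): cv2.polylines(b,[np.round(proj(q,i,True)).astype(np.int32)],False,(0,0,255),1)
cv2.imwrite('pics/w1.png',b); pickle.dump((i,S),open('w1.pkl','wb'))
d=S[0]['region']
def soft(m): return cv2.GaussianBlur(m.astype(np.float32),(0,0),1.2)
c=lambda p:np.abs(soft(fill([proj(q,i,True) for q in canpolys(*p)]))-soft(d)).sum()/d.sum()
x=fitd['can'];r=minimize(c,x,method='Nelder-Mead',options=dict(initial_simplex=[x,x+[.01,0],x+[0,.01]]));print(r.x,r.fun,w2c([*r.x,0]))
```

```text
[ 0.6079231  -0.20936607  0.21942923] [-0.02207996 -0.27388291  0.21942923] [ 0.67176573 -0.18355348  0.34488147]
0.94 [311.5, 34.0] 4382
0.68 [332.9, 184.0] 4409
0.57 [450.9, 130.9] 4356
[ 0.63716183 -0.20192792] 2.0314162518541763 [ 0.00803184 -0.27575615  0.        ]
```

View pics/w1.png

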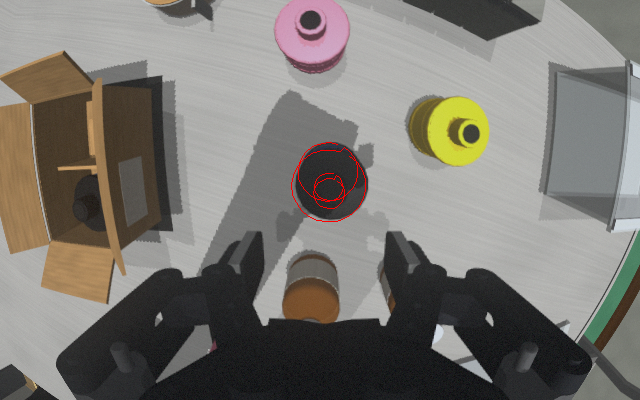

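The black canister is at wrist (332,184), right between the fingers. Pink is at (312,34) and yellow at (451,131). I'll refit using the right region.

Run:
```python
from h import *
i,S=pickle.load(open('w1.pkl','rb')); d=S[1]['region']
def soft(m): return cv2.GaussianBlur(m.astype(np.float32),(0,0),1.2)
c=lambda p:np.abs(soft(fill([proj(q,i,True) for q in canpolys(*p)]))-soft(d)).sum()/d.sum()
x=fitd['can'];r=minimize(c,x,method='Nelder-Mead',options=dict(initial_simplex=[x,x+[.01,0],x+[0,.01]]));print(r.x,r.fun,w2c([*r.x,0]))
u,v,_=w2c([*r.x,0]);print(rel(u,v,.09),bot.get_obs()['eef_pos'])
```

```text
[ 0.61201844 -0.21013906] 0.04204417605280038 [-0.0184181  -0.27587292  0.        ]
(array([0.01, 0.03, 0.07]), array([ 0.37,  0.2 , 12.94])) [ 0.6079231  -0.20936607  0.21942923]
```

Call:
carry_out(moves=[[[0,0,0],[0.3,0.15,4],6],[[0,0,0],[0.3,0.15,8],6],[[0,0,0],[0.3,0.15,11.5],6],[[0,0,0],[0.3,0.15,12.9],6],[[0,0,0],[0.3,0.15,12.9],6]])

```text
t: 2.68
eef_pos: [0.6105, -0.2113, 0.0904]
tool_rot: [0.0, 0.988, 0.154, -0.001]
contact_force: [-0.1, -0.4, 0.2]
gripper_width: 0.706
```

Call:
carry_out(moves=[[[0,0,0],[0,0,0],2],[[0,0,0],[0,0,0],1.5],[[0,0,0],[0,0,0],1.5],[[0,0,0],[0,0,0],1.5],[[0,0,0],[0,0,0],1.5]])

```text
t: 3.3
eef_pos: [0.6122, -0.2102, 0.0924]
tool_rot: [0.001, 0.988, 0.155, 0.001]
contact_force: [-1.9, 1.3, 7.0]
gripper_width: 0.28
```

Call:
carry_out(moves=[[[0,0,0],[0,0,-3],1.5],[[0,0,0],[0,0,-7],1.5],[[0,0,0],[0,0,-12],1.5],[[0,0,0],[0,0,-17.5],1.5],[[0,0,0],[0,0,-17.5],1.5]])

```text
t: 3.92
eef_pos: [0.6136, -0.2107, 0.271]
tool_rot: [0.002, 0.988, 0.155, 0.004]
contact_force: [0.3, 0.1, -4.6]
gripper_width: 0.277
```

Run:
```python
from h import *
o=bot.get_obs();print(o['contact_force'],w2c(o['eef_pos']),rel(.041,0,.265))
```

```text
[ 0.26521116  0.09447904 -4.63355205] [-0.01706434 -0.27693084  0.27101175] (array([ 0.3 , -0.46, -0.  ]), array([  5.8, -27.7,   0.5]))
```

Call:
carry_out(moves=[[[0,0,0],[0.6,-3,0],1.5],[[0,0,0],[1.6,-7.5,0],1.5],[[0,0,0],[2.6,-12.5,0],1.5],[[0,0,0],[3.6,-17.5,0],1.5],[[0,0,0],[4.7,-22.5,0],1.5]])

```text
t: 4.55
eef_pos: [0.5854, 0.0198, 0.2637]
tool_rot: [-0.0, 0.988, 0.155, -0.002]
contact_force: [1.0, 0.0, -4.9]
gripper_width: 0.286
```

Call:
carry_out(moves=[[[0,0,0],[0.8,-3.5,0],1.5],[[0,0,0],[1.1,-5.2,0],1.5],[[0,0,0],[1.1,-5.2,0],1.5],[[0,0,0],[1.1,-5.2,0],1.5],[[0,0,0],[1.1,-5.2,0],1.5]])

```text
t: 5.18
eef_pos: [0.5818, 0.0691, 0.2654]
tool_rot: [0.0, 0.988, 0.154, -0.0]
contact_force: [-0.1, -0.2, -4.3]
gripper_width: 0.278
```

Run:
```python
from h import *
o=bot.get_obs();print(o['contact_force'],w2c(o['eef_pos']),rel(.041,0,.265))
I,_=pickle.load(open('s.pkl','rb'))
i=bot.camera_info("wrist"); im=bot.read_camera("wrist"); t=bot.read_camera("top")
b=im[...,::-1].copy()
for q in cartpts(fitd['cart'])[1:]: cv2.polylines(b,[np.round(proj(q,i,True)).astype(np.int32)],True,(0,255,0),1)
cv2.imwrite('pics/w2.png',b)
```

```text
[-0.13282783 -0.18177978 -4.28630513] [ 0.03835137 -0.0007702   0.26541356] (array([ 0.05,  0.03, -0.17]), array([ 0.26, -0.08,  0.04]))
```

View pics/w2.png

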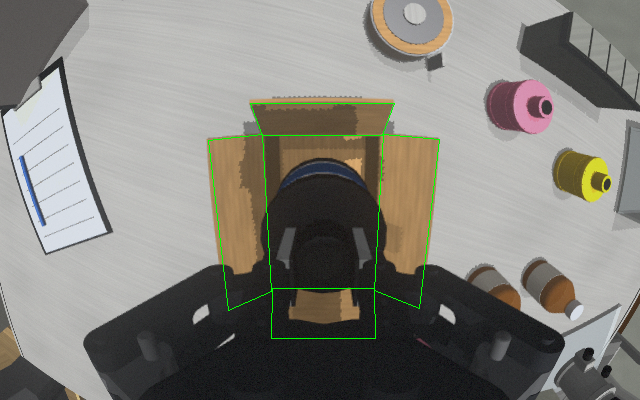

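Held upright, and the overlay lines up with the carton to about 1–2 px. Lowering now.

Call:
carry_out(moves=[[[0,0,0],[0.3,-0.1,3],1.5],[[0,0,0],[0.3,-0.1,7],1.5],[[0,0,0],[0.3,-0.1,11],1.5],[[0,0,0],[0.3,-0.1,14.5],1.5],[[0,0,0],[0.3,-0.1,15.9],1.5]])

```text
t: 5.9
eef_pos: [0.583, 0.0724, 0.1046]
tool_rot: [0.0, 0.988, 0.155, -0.002]
contact_force: [-0.1, -1.3, -3.7]
gripper_width: 0.279
```

Call:
carry_out(moves=[[[0,0,0],[0,0,0.2],1.5],[[0,0,0],[0,0,0.4],1.5],[[0,0,0],[0,0,0.6],1.5],[[0,0,0],[0,0,0.7],1.5]])

```text
t: 6.4
eef_pos: [0.5845, 0.0733, 0.1003]
tool_rot: [0.0, 0.988, 0.155, 0.001]
contact_force: [-0.9, -0.3, -4.6]
gripper_width: 0.284
```

Call:
carry_out(moves=[[[0,0,0],[0,0,0.15],1.5],[[0,0,0],[0,0,0.3],1.5],[[0,0,0],[0,0,0.4],1.5],[[0,0,0],[0,0,0.4],1.5]])

```text
t: 6.9
eef_pos: [0.5845, 0.0736, 0.0965]
tool_rot: [-0.0, 0.988, 0.155, 0.0]
contact_force: [-2.7, 0.4, 5.1]
gripper_width: 0.279
```

Call:
carry_out(moves=[[[0,0,0],[0,0,-0.05],3],[[0,0,0],[0,0,-0.05],4.2],[[0,0,0],[0,0,-0.05],4.2],[[0,0,0],[0,0,-0.05],4.2]])

```text
t: 7.4
eef_pos: [0.5842, 0.0732, 0.0961]
tool_rot: [-0.0, 0.988, 0.155, 0.0]
contact_force: [0.2, -0.1, 0.1]
gripper_width: 0.491
```

Call:
carry_out(moves=[[[0,0,0],[0,0,-2],4.2],[[0,0,0],[0,0,-6],4.2],[[0,0,0],[0,0,-11],4.2],[[0,0,0],[0,0,-11],4.2]])

```text
t: 7.9
eef_pos: [0.5868, 0.0738, 0.2104]
tool_rot: [-0.0, 0.988, 0.155, 0.004]
contact_force: [0.2, -0.1, 0.4]
gripper_width: 0.497
```

Run:
```python
from h import *
o=bot.get_obs();print(o['contact_force'],o['gripper_width'],w2c(o['eef_pos']),rel(.142,0,.2))
def path(d,zh,L,t0,side,depth=.010,gap=0):
    # inner-side coordinate f and tip z of the pushing finger
    for t in np.radians(np.r_[np.degrees(t0),np.arange(120,-1,-15)]):
        e=np.array([-np.cos(t),np.sin(t)]); n=np.array([np.sin(t),np.cos(t)])
        if t>np.pi/2: p=np.array([d,zh])+L*e+.002*n-[0,depth]
        else: p=np.array([d,zh])+(L-depth)*e+.002*n
        print(round(np.degrees(t)),(p*100).round(2))
for nm,d,zh,L,t in zip(("sa","sb","la","lb"),(.082,.082,.056,.056),(.104,.104,.108,.108),(.056,.056,.0555,.0555),fitd['cart'][3:]): print(nm); path(d,zh,L,t,1)
```

```text
[ 0.21574196 -0.06425173  0.40228914] 0.49748305771794354 [0.04450636 0.00217301 0.21043575] (array([ 0.06, -0.47, -0.01]), array([9.74, 0.21, 1.12]))
sa
121 [11.25 14.1 ]
120 [11.17 14.15]
105 [ 9.84 14.76]
90 [ 8.4 15. ]
75 [ 7.2 14.9]
60 [ 6.07 14.48]
45 [ 5.09 13.79]
30 [ 4.32 12.87]
15 [ 3.81 11.78]
0 [ 3.6 10.6]
sb
141 [12.69 12.76]
120 [11.17 14.15]
105 [ 9.84 14.76]
90 [ 8.4 15. ]
75 [ 7.2 14.9]
60 [ 6.07 14.48]
45 [ 5.09 13.79]
30 [ 4.32 12.87]
15 [ 3.81 11.78]
0 [ 3.6 10.6]
la
133 [ 9.53 13.72]
120 [ 8.55 14.51]
105 [ 7.23 15.11]
90 [ 5.8  15.35]
75 [ 4.62 15.25]
60 [ 3.5  14.84]
45 [ 2.52 14.16]
30 [ 1.76 13.25]
15 [ 1.26 12.17]
0 [ 1.05 11.  ]
lb
137 [ 9.81 13.42]
120 [ 8.55 14.51]
105 [ 7.23 15.11]
90 [ 5.8  15.35]
75 [ 4.62 15.25]
60 [ 3.5  14.84]
45 [ 2.52 14.16]
30 [ 1.76 13.25]
15 [ 1.26 12.17]
0 [ 1.05 11.  ]
```

Call:
carry_out(moves=[[[0,0,0],[5,-0.2,0],0],[[0,0,0],[9.8,-0.2,0],0],[[0,0,0],[9.8,-0.2,0],0],[[0,0,0],[9.8,-0.2,0],0],[[0,0,0],[9.8,-0.2,0],0]])

```text
t: 8.52
eef_pos: [0.6758, 0.1045, 0.2057]
tool_rot: [0.0, 0.988, 0.155, -0.001]
contact_force: [-0.2, -0.6, 0.3]
gripper_width: -0.004
```

Run:
```python
from h import *
o=bot.get_obs();print(o['contact_force'],o['gripper_width'],w2c(o['eef_pos']),rel(.142,0,.158))
```

```text
[-0.15615981 -0.62191803  0.293294  ] -0.004243788370077724 [0.13864946 0.00412421 0.20571825] (array([ 0.02,  0.07, -0.02]), array([0.34, 0.41, 4.77]))
```

Call:
carry_out(moves=[[[0,0,0],[0.4,0.4,3],0],[[0,0,0],[0.4,0.4,5],0],[[0,0,0],[0.4,0.4,5],0],[[0,0,0],[0.4,0.4,5],0]])

```text
t: 9.02
eef_pos: [0.682, 0.1028, 0.1569]
tool_rot: [-0.0, 0.988, 0.155, 0.0]
contact_force: [0.6, 0.2, 0.4]
gripper_width: -0.001
```

Run:
```python
from h import *
o=bot.get_obs();print(o['contact_force'],w2c(o['eef_pos']))
```

```text
[0.64061676 0.19857111 0.36892391] [0.14404516 0.00059842 0.15688465]
```

Call:
carry_out(moves=[[[0,0,0],[-2.1,0,-0.1],0],[[0,0,0],[-3.5,0,-0.8],0],[[0,0,0],[-4.9,0,-1.0],0],[[0,0,0],[-6.1,0,-0.9],0],[[0,0,0],[-7.2,0,-0.5],0]])

```text
t: 9.65
eef_pos: [0.6129, 0.0803, 0.1613]
tool_rot: [-0.0, 0.988, 0.155, 0.0]
contact_force: [0.6, 0.7, -0.2]
gripper_width: -0.001
```

Call:
carry_out(moves=[[[0,0,0],[-1.0,0,0.7],0],[[0,0,0],[-1.8,0,1.6],0],[[0,0,0],[-2.3,0,2.7],0],[[0,0,0],[-2.5,0,3.8],0],[[0,0,0],[-2.5,0,4.1],0]])

```text
t: 10.28
eef_pos: [0.5894, 0.0727, 0.122]
tool_rot: [0.0, 0.988, 0.155, -0.0]
contact_force: [-14.1, -3.1, 38.9]
gripper_width: 0.002
```

Run:
```python
from h import *
o=bot.get_obs();print(o['contact_force'],w2c(o['eef_pos']))
im=bot.read_camera("scene");cv2.imwrite('pics/s3.png',cv2.resize(im[100:290,220:520,::-1],None,fx=2,fy=2))
```

```text
[-14.1251579   -3.1332101   38.87824144] [0.04664886 0.00035416 0.12203999]
```

View pics/s3.png

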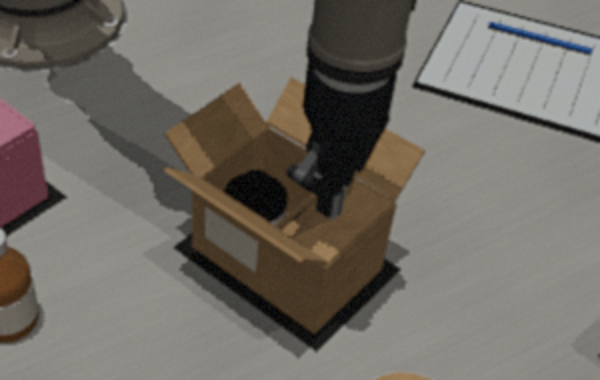

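Contact at the stop (39 N, a firm press), so short_a is folded under the finger. Lifting off and turning the jaws to straddle short_b.

Call:
carry_out(moves=[[[0,0,0],[0,0,-3],0],[[0,0,10],[-2,0,-7.5],4],[[0,0,20],[-7,0,-8],4],[[0,0,30],[-12,0,-8],4],[[0,0,40],[-15.9,0,-8],4]])

```text
t: 10.95
eef_pos: [0.4363, 0.0235, 0.1996]
tool_rot: [0.0, 0.981, -0.195, -0.0]
contact_force: [-0.3, 0.4, -0.4]
gripper_width: 0.469
```

Call:
carry_out(moves=[[[0,0,10],[0,0,0],4],[[0,0,20],[0,0,0],4],[[0,0,30],[0,0,0],4],[[0,0,40],[0,0,0],4],[[0,0,50],[0,0,0],4]])

```text
t: 11.58
eef_pos: [0.4379, 0.0226, 0.1986]
tool_rot: [0.001, 0.826, -0.564, -0.001]
contact_force: [-0.1, 0.3, -0.6]
gripper_width: 0.465
```

Run:
```python
from h import *
o=bot.get_obs();print(o['contact_force'],w2c(o['eef_pos']),o['gripper_width'],o['q'].round(2),rel(-.112,0,.142,-90))
i=bot.camera_info("wrist"); im=bot.read_camera("wrist")
b=im[...,::-1].copy(); p=fitd['cart'].copy(); p[3]=0
for q in cartpts(p)[1:]: cv2.polylines(b,[np.round(proj(q,i,True)).astype(np.int32)],True,(0,255,0),1)
cv2.imwrite('pics/w4.png',b)
```

```text
[-0.13002126  0.29291253 -0.55797332] [-0.11289327 -0.00099353  0.19863836] 0.46545925136453753 [-0.36  0.15  0.18  2.16 -0.04  0.84 -2.92] (array([0.18, 0.  , 3.52]), array([-0.09, -0.11,  5.66]))
```

View pics/w4.png

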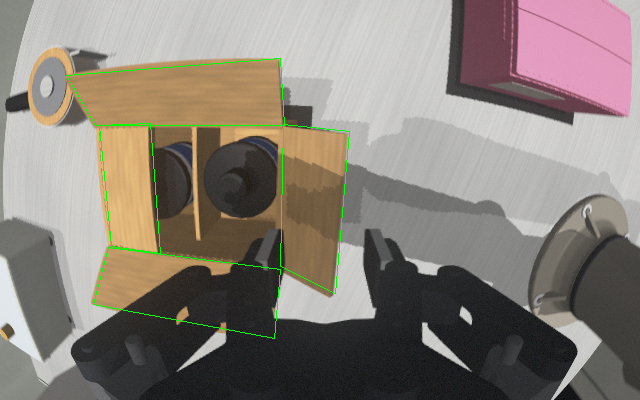

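Both canisters are standing, short_a lies flat on the overlay at (127,190), and short_b at (313,210) sits between the jaws. Joint 7 is near its limit, so I'll turn back 8° before lowering.

Call:
carry_out(moves=[[[0,0,-8],[0,0.2,0],4],[[0,0,-8],[0,0.2,3],4],[[0,0,-8],[0,0.2,5.6],4],[[0,0,-8],[0,0.2,5.6],4]])

```text
t: 12.12
eef_pos: [0.4346, 0.0228, 0.1416]
tool_rot: [0.003, 0.865, -0.501, -0.002]
contact_force: [-0.9, -0.3, -0.3]
gripper_width: 0.468
```

Run:
```python
from h import *
o=bot.get_obs();print(o['contact_force'],w2c(o['eef_pos']),o['q'].round(2))
for u,z in((-.112,.142),(-.097,.156),(-.081,.162),(-.066,.165),(-.054,.1635),(-.043,.1595),(-.033,.1525),(-.0255,.143),(-.0205,.132),(-.0185,.120)): print(u,z,*rel(u,0,z,-90))
```

```text
[-0.90687084 -0.30740529 -0.27479346] [-0.11600982  0.00018921  0.14163277] [-0.34  0.24  0.16  2.21 -0.06  0.7  -2.76]
-0.112 0.142 [ 0.4   0.03 11.98] [ 0.1  -0.39 -0.04]
-0.097 0.156 [ 0.4   0.03 11.98] [ 0.41 -1.85 -1.45]
-0.081 0.162 [ 0.4   0.03 11.98] [ 0.74 -3.41 -2.06]
-0.066 0.165 [ 0.4   0.03 11.98] [ 1.05 -4.87 -2.37]
-0.054 0.1635 [ 0.4   0.03 11.98] [ 1.3  -6.05 -2.23]
-0.043 0.1595 [ 0.4   0.03 11.98] [ 1.53 -7.13 -1.84]
-0.033 0.1525 [ 0.4   0.03 11.98] [ 1.74 -8.11 -1.14]
-0.0255 0.143 [ 0.4   0.03 11.98] [ 1.9  -8.85 -0.2 ]
-0.0205 0.132 [ 0.4   0.03 11.98] [ 2.   -9.35  0.9 ]
-0.0185 0.12 [ 0.4   0.03 11.98] [ 2.05 -9.55  2.1 ]
```

Call:
carry_out(moves=[[[0,0,0],[0.41,-1.85,-1.4],4],[[0,0,0],[0.74,-3.4,-2.0],4],[[0,0,0],[1.05,-4.9,-2.3],4],[[0,0,0],[1.3,-6.05,-2.2],4],[[0,0,0],[1.3,-6.05,-2.2],4]])

```text
t: 12.75
eef_pos: [0.4956, 0.0418, 0.1649]
tool_rot: [0.001, 0.865, -0.502, -0.001]
contact_force: [1.0, 0.1, -0.2]
gripper_width: 0.467
```

Call:
carry_out(moves=[[[0,0,0],[0.23,-1.1,0.4],4],[[0,0,0],[0.44,-2.1,1.1],4],[[0,0,0],[0.6,-2.8,2.05],4],[[0,0,0],[0.7,-3.3,3.1],4],[[0,0,0],[0.75,-3.5,4.1],4]])

```text
t: 13.38
eef_pos: [0.5292, 0.0524, 0.123]
tool_rot: [0.001, 0.865, -0.502, -0.001]
contact_force: [0.7, -0.2, 1.2]
gripper_width: 0.469
```

Run:
```python
from h import *
o=bot.get_obs();print(o['contact_force'],w2c(o['eef_pos']),o['q'].round(2))
```

```text
[ 0.68924169 -0.16896833  1.20993977] [-0.01685443 -0.00053889  0.12297731] [-0.34  0.41  0.15  2.01 -0.09  0.73 -2.76]
```

Call:
carry_out(moves=[[[0,0,0],[0,0,0.15],4],[[0,0,0],[0,0,0.3],4],[[0,0,0],[0,0,0.3],4]])

```text
t: 13.75
eef_pos: [0.5286, 0.0523, 0.1214]
tool_rot: [0.001, 0.865, -0.502, -0.001]
contact_force: [-1.2, 1.0, 3.4]
gripper_width: 0.471
```

Call:
carry_out(moves=[[[0,0,0],[0,0,0.15],4],[[0,0,0],[0,0,0.25],4],[[0,0,0],[0,0,0.25],4]])

```text
t: 14.12
eef_pos: [0.5288, 0.0523, 0.1207]
tool_rot: [0.001, 0.865, -0.502, -0.001]
contact_force: [-8.0, 0.2, 22.0]
gripper_width: 0.469
```

Call:
carry_out(moves=[[[0,0,0],[0,0,-3],4],[[0,0,-10],[0,0,-8],4],[[0,0,-20],[3,0,-8],4],[[0,0,-30],[6,0,-8],4],[[0,0,-40],[8.5,0,-8],4]])

```text
t: 14.75
eef_pos: [0.5718, -0.0227, 0.1988]
tool_rot: [0.001, 0.985, -0.174, -0.001]
contact_force: [0.5, 0.1, -1.0]
gripper_width: 0.468
```

Call:
carry_out(moves=[[[0,0,-10],[0,0,0],4],[[0,0,-20],[0,0,0],4],[[0,0,-30],[0,0,0],4],[[0,0,-38],[0,0,0],4],[[0,0,-38],[0,0,0],4]])

```text
t: 15.38
eef_pos: [0.5712, -0.0217, 0.1985]
tool_rot: [0.0, 0.988, 0.153, -0.001]
contact_force: [0.0, -0.7, -0.3]
gripper_width: 0.468
```

Run:
```python
from h import *
o=bot.get_obs();print(o['contact_force'],w2c(o['eef_pos']),o['q'].round(2),rel(0,-.084,.149))
i=bot.camera_info("wrist"); im=bot.read_camera("wrist")
b=im[...,::-1].copy(); p=fitd['cart'].copy(); p[3]=p[4]=0
for q in cartpts(p)[1:]: cv2.polylines(b,[np.round(proj(q,i,True)).astype(np.int32)],True,(0,255,0),1)
s=bot.read_camera("scene")[100:300,220:540,::-1].copy(); I,_=pickle.load(open('s.pkl','rb'))
for q in cartpts(p)[1:]: cv2.polylines(s,[np.round(proj(q,I['scene'])-[220,100]).astype(np.int32)],True,(0,255,0),1)
cv2.imwrite('pics/w5.png',np.vstack([b[:380],s]) if 0 else np.vstack([b[:370],np.hstack([s,0*s])]))
```

```text
[ 0.00545813 -0.66254087 -0.329512  ] [ 0.00045828 -0.08400599  0.19854698] [-0.01  0.36 -0.07  1.85  0.03  0.93 -1.36] (array([ 0.03,  0.14, -0.22]), array([-0.03, -0.  ,  4.95]))
```

View pics/w5.png

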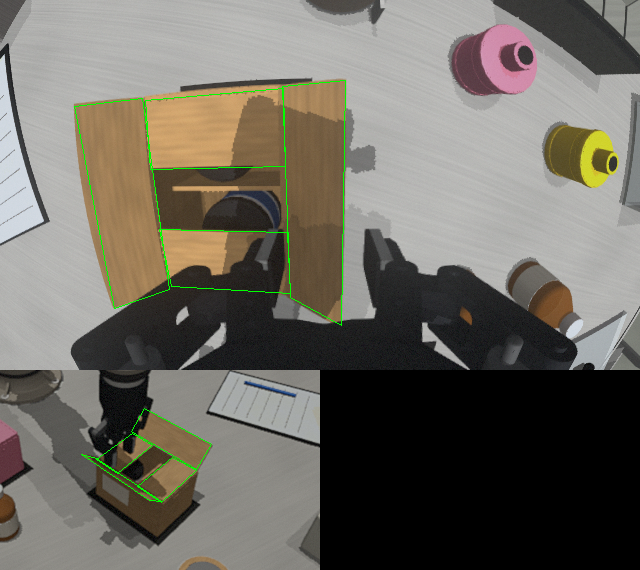

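Both short flaps match the flat overlay, at (215,130) and (225,262). Now long_b, between the jaws.

Call:
carry_out(moves=[[[0,0,0],[0,0.1,3],4],[[0,0,0],[0,0.1,4.95],4],[[0,0,0],[0,0,4.95],4]])

```text
t: 15.85
eef_pos: [0.5701, -0.0215, 0.1477]
tool_rot: [0.0, 0.988, 0.153, -0.003]
contact_force: [0.5, 0.2, 0.4]
gripper_width: 0.466
```

Call:
carry_out(moves=[[[0,0,0],[0,-1.85,-1.0],4],[[0,0,0],[0,-3.2,-1.6],4],[[0,0,0],[0,-4.6,-1.9],4],[[0,0,0],[0,-5.8,-1.8],4],[[0,0,0],[0,-6.9,-1.4],4]])

```text
t: 16.48
eef_pos: [0.5501, 0.0453, 0.163]
tool_rot: [0.0, 0.988, 0.154, -0.001]
contact_force: [0.1, -0.5, 0.4]
gripper_width: 0.471
```

Call:
carry_out(moves=[[[0,0,0],[0,-1.0,0.7],4],[[0,0,0],[0,-1.75,1.6],4],[[0,0,0],[0,-2.25,2.7],4],[[0,0,0],[0,-2.45,3.7],4],[[0,0,0],[0,-2.45,3.9],4]])

```text
t: 17.1
eef_pos: [0.5428, 0.0676, 0.1248]
tool_rot: [0.001, 0.988, 0.154, -0.002]
contact_force: [-8.5, 0.4, 25.5]
gripper_width: 0.47
```

Run:
```python
from h import *
o=bot.get_obs();print(o['contact_force'],w2c(o['eef_pos']))
```

```text
[-8.54984217  0.39391229 25.54999894] [0.00073354 0.00973355 0.12480651]
```

Call:
carry_out(moves=[[[0,0,0],[0,0,-3],4],[[0,0,0],[0,-1,-7.5],4],[[0,0,0],[0,-5,-7.5],4],[[0,0,0],[0,-7.1,-7.5],4],[[0,0,0],[0,-7.1,-7.5],4]])

```text
t: 17.73
eef_pos: [0.5207, 0.1367, 0.1984]
tool_rot: [0.0, 0.988, 0.155, -0.002]
contact_force: [0.4, -0.3, -0.3]
gripper_width: 0.467
```

Run:
```python
from h import *
o=bot.get_obs();print(o['contact_force'],w2c(o['eef_pos']),rel(0,.081,.151))
```

```text
[ 0.38662617 -0.30191384 -0.32947239] [0.00087192 0.08229687 0.19844193] (array([-0.  ,  0.18,  0.04]), array([-0.07,  0.13,  4.74]))
```

Call:
carry_out(moves=[[[0,0,0],[0,0,3],4],[[0,0,0],[0,0,4.75],4],[[0,0,0],[0,0,4.75],4]])

```text
t: 18.1
eef_pos: [0.5203, 0.1338, 0.1497]
tool_rot: [0.001, 0.988, 0.153, -0.003]
contact_force: [-0.5, 0.3, -0.1]
gripper_width: 0.463
```

Call:
carry_out(moves=[[[0,0,0],[0,1.65,-0.85],4],[[0,0,0],[0,2.95,-1.5],4],[[0,0,0],[0,4.4,-1.7],4],[[0,0,0],[0,5.6,-1.6],4],[[0,0,0],[0,6.7,-1.2],4]])

```text
t: 18.73
eef_pos: [0.5421, 0.0704, 0.1635]
tool_rot: [0.0, 0.988, 0.154, -0.001]
contact_force: [0.4, 0.8, -0.3]
gripper_width: 0.472
```

Call:
carry_out(moves=[[[0,0,0],[0,1.0,0.7],4],[[0,0,0],[0,1.75,1.6],4],[[0,0,0],[0,2.25,2.7],4],[[0,0,0],[0,2.45,3.7],4],[[0,0,0],[0,2.45,3.9],4]])

```text
t: 19.35
eef_pos: [0.5489, 0.0478, 0.1253]
tool_rot: [0.001, 0.988, 0.154, -0.002]
contact_force: [-8.9, -2.3, 27.9]
gripper_width: 0.471
```

Run:
```python
from h import *
o=bot.get_obs();print(o['contact_force'],w2c(o['eef_pos']))
```

```text
[-8.90978108 -2.26449184 27.89423815] [ 0.00050394 -0.01096614  0.12525723]
```

Call:
carry_out(moves=[[[0,0,0],[0,0,-3],4],[[0,0,0],[0,0,-8],4],[[0,0,0],[-3,5,-10],4],[[0,0,0],[-6,10,-11],4],[[0,0,0],[-6,10,-11],4]])

```text
t: 19.98
eef_pos: [0.5216, -0.0706, 0.2351]
tool_rot: [0.002, 0.989, 0.15, -0.001]
contact_force: [0.4, 0.9, -0.3]
gripper_width: 0.466
```

Run:
```python
from h import *
i=bot.camera_info("wrist"); b=bot.read_camera("wrist")[...,::-1].copy(); raw=b.copy(); p=fitd['cart'].copy(); p[3:]=0
for q in cartpts(p)[1:]: cv2.polylines(b,[np.round(proj(q,i,True)).astype(np.int32)],True,(0,255,0),1)
s=bot.read_camera("scene")[100:330,130:450,::-1]
cv2.imwrite('pics/w6.png',np.vstack([b[:360],np.hstack([s,raw[0:230,60:380]])]))
print(bot.get_obs()['contact_force'])
```

```text
[-0.09091032  0.19554212 -0.13194293]
```

View pics/w6.png

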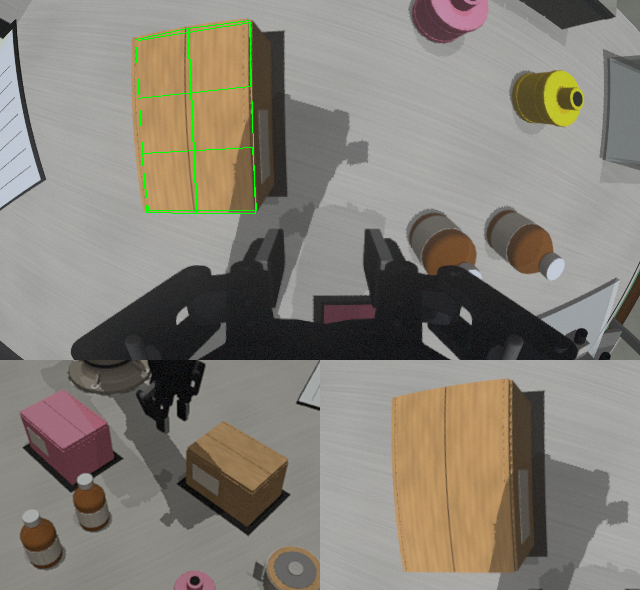

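The carton is closed flat with both bottles standing, and the gripper is clear. Handing in.

```bash
python3 -c "
from station import bot
print(bot.hand_in())"
```

```text
the job is handed in; nothing more can be done
None
```

The canister is packed and the carton is closed; I handed the job in at about 20 s of the 72 s allowed, and it reported no verdict.

**What I did**
- **Canister:** I gripped the black canister by its neck and set it down in the empty cell. The load changed from about −4.6 N hanging to +5 N resting before I let go.
- **Flaps:** I folded short_a, then short_b, then long_b, then long_a. Each was pressed to its stop with about 22–39 N on the fingertips.

**What the checks showed**
- **Canisters:** both were standing in their cells when I looked, after folding short_a. They can't be seen now that the top is closed.
- **Flaps:** after both short flaps were down, they matched the flat outline. The final pictures show the top flat, with both long flaps meeting at the seam.
- **Surroundings:** both bottles are upright, and the gripper is clear with about 0 N on it.

**What disagreed**
- The final wrist overlay was a few pixels off, probably because the arm was still settling.
- The short_a press peaked at 39 N, harder than I intended. That was on the fingertips; the 40 N limit applies to the arm and gripper body.
- Joint 7 came to −2.92, near its −2.96 limit, so short_b was folded with the jaws about 12° off square.

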